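# Index a module out from under the microscope and stow it in the drawer

### The job

Lift the sprung plunger of the rotary holder, swing the holder a quarter turn clockwise (seen from above) so that the metal module comes out from under the microscope, and let the plunger drop fully home in the quarter-turn notch, not the one halfway. Then take the module by its ends, set it down flat on the blue-grey mat and let go, take it again across its sides, lay it flat in the empty front compartment of the open drawer with its long side running front to back, let go, and slide the drawer fully shut. Set the module down rather than dropping it, leave the holder locked where it is, and leave the wire spool and the small bottle where they stand.

Things in the scene. Friction and masses are not known exactly. Their poses are not given: they have to be found in the camera images.
- station: Rotary holder with video microscope, fixed. Aluminium base disc 250 mm across, 18 mm thick; origin on the bench on the head's vertical turning axis, +x towards the microscope. A raised rim 18 mm wide at mean radius 105 mm, top 30 mm above the bench, has three 12 mm notches: at -x (start), halfway, and at +y (quarter turn).
- scope (a point): Centre of the underside of the microscope's 74 mm wide ring light, 137 mm above the bench, 85 mm from the turning axis along the station's +x. The tube above is 52 mm wide, up to 295 mm high; its column, 24 mm thick and 290 mm tall, stands 95 mm farther out.
- notch (a point): Middle of the quarter-turn notch, at the rim's top (30 mm above the bench), 105 mm from the turning axis on the station's +y side: the plunger must end here.
- head (a joint): Angle of the flat steel turning head, rad: 0 at the start (module under the microscope, plunger at the station's -x), grows clockwise seen from above; 1.571 = quarter turn (module at the station's -y, plunger at +y); stop at 1.70. The head's top is 44 mm above the bench. It cannot turn while the plunger's pin is in a notch.
- plunger (a joint): Lift of the plunger, m: 0 = fully home in a notch, about 0.012 = pin tip riding on the rim, 0.020 = upper stop. Spring pulls it down with 3 N at home to 5.5 N at the top. The pin tip is round and finds the notch from 3 mm off.
- plunger_grip (a point): Middle of the plunger's round black knob, 26 mm diameter and 26 mm tall, vertical axis; on that axis, 73 mm above the bench when home. The knob sits on the head 105 mm from the turning axis, on the far side from the module, and travels round with the head. Below it is a 22 mm wide sleeve, its top 54 mm above the bench.
- module: Aluminium-cased block with fins on top, 58 (x) x 36 (y) x 30 (z) mm, 0.15 kg; origin in the centre of its underside. Starts on the head 85 mm from the axis, long side radial, underside 52 mm above the bench, on a pedestal 36 mm long between two black cheeks 36 mm long, as tall as itself, that cover its long sides: only its ends can be gripped there.
- mat: Blue-grey work mat, fixed, 190 (x) x 130 (y) x 3 mm thick; origin in the centre of its underside.
- pocket (a point): Centre of the floor of the drawer's front compartment, 78 mm long (x, front to back, from the drawer front to a divider) and 158 mm wide (y); floor 22 mm above the bench, side walls 41 mm high; moves with the drawer, +x points into the chest. The front panel is 15 mm thick and reaches 71 mm above the bench.
- chest_drawer0_handle (a point): Middle of the drawer's steel bar handle, 100 mm long along y, standing 35 mm in front of the drawer front, about 47 mm above the bench; moves with the drawer. +x points into the chest.
- chest_drawer0 (a joint): Opening of the drawer, m: 0 = shut, starts 0.125 to 0.15 open; shut it by pushing along the chest's +x.
- chest: Low one-drawer chest, fixed, 240 (x) x 200 (y) x 85 mm tall, with packs on top reaching 123 mm above the bench behind its front 50 mm; origin in the centre of its underside, front towards -x.
- spool: Bystander: grey wire spool, 54 mm diameter, 42 mm tall; origin under its centre.
- flux: Bystander: small white bottle, 38 mm diameter, 85 mm tall; origin under its centre.
Mind the look-alikes: they are no part of the job. Leave any turquoise look-alike of the module alone. There is more than one size of the mat; the one meant has the size given above.

How it is judged:
On the way, in this order (a step that is already met when the one before it is completed fails the run):
1. the plunger is lifted clear of its notch (value of joint plunger above 0.0115 m), for 0.1 s.
2. the head stands a quarter turn round with the plunger home in that notch, let go (value of joint head between 1.52 and 1.62 rad and value of joint plunger below 0.002 m and contact force between the fingers and plunger below 0.3 N), for 0.2 s.
3. the module lies flat on the mat, let go (x of module in the frame of mat between -0.095 and 0.095 m and y of module in the frame of mat between -0.065 and 0.065 m and z of module in the frame of mat between 0 and 0.006 m and angle between module's own z axis and vertical below 0.12 rad and contact force between the fingers and module below 0.3 N and linear speed of module below 0.05 m/s), for 0.2 s.
4. the module lies in the front compartment of the open drawer, long side front to back, let go (x of module in the frame of pocket between -0.02 and 0.02 m and y of module in the frame of pocket between -0.065 and 0.065 m and z of module in the frame of pocket between -0.005 and 0.006 m and angle between module's own z axis and vertical below 0.12 rad and angle between the x axis of module and the x axis of pocket, either way round below 0.35 rad and contact force between the fingers and module below 0.3 N and linear speed of module below 0.05 m/s and value of joint chest_drawer0 above 0.05 m), for 0.2 s.
At the end, for the whole second after the job is handed in: Drawer under 5 mm open; module released, at rest, flat within 0.12 rad on the front compartment's floor, within 20 mm front to back and 65 mm sideways of its centre, long side within 0.35 rad of front to back; head at 1.52 to 1.62 rad, plunger under 2 mm from home (value of joint head between 1.52 and 1.62 rad and value of joint plunger below 0.002 m and x of module in the frame of pocket between -0.02 and 0.02 m and y of module in the frame of pocket between -0.065 and 0.065 m and z of module in the frame of pocket between -0.005 and 0.006 m and angle between module's own z axis and vertical below 0.12 rad and angle between the x axis of module and the x axis of pocket, either way round below 0.35 rad and contact force between the fingers and module below 0.3 N and linear speed of module below 0.05 m/s and value of joint chest_drawer0 below 0.005 m); the robot touches nothing.
It fails at once if the module is dropped or thrown (moves faster than 1 m/s) (linear speed of module above 1 m/s).
It fails at once if the spool or the bottle is shifted by more than 40 mm (distance of any of spool, flux from where it was at the start of the episode above 0.04 m).
It also fails if it takes over 72 s, if anything falls off the work surface, if the arm or the gripper's body presses on something with over 40 N, if the wrist force passes 120 N, or if a joint passes its speed limit or range.

### The arm

A 6-joint arm with a two-finger parallel gripper is mounted at the origin on the work surface. World frame = base frame: x ahead of the robot, y to its left, z up, the work surface at z = 0. Lengths are in m, angles in rad, forces in N, time in s.
With the tool pointing down it reaches from about 0.225 to 0.875 m from the base axis. Payload 3.4 kg.
Tool frame: the origin (TCP) lies on the centre line of the jaws, within the pads' length; the fingertips stand 17 mm ahead of it and the grasp point (between the pads) lies 2 mm behind it; z points along the fingers, y is the line along which they close (so a half turn about z gives the same grasp; the last joint's range is limited). The gripper opens to 85 mm and grips with 20 to 120 N. Pads are 22 mm wide; open, the fingers measure 114 mm over their backs; the gripper's body (76 mm by 85 mm) begins 54 mm behind the grasp point. The pads swing forward as they close: fully open they stand 13 mm farther back than shut.
Start: joints at [1.136, 0.276, 1.505, -0, 1.361, -0.121], TCP at [0.178, 0.547, 0.248] pointing down, gripper open.
Joint ranges: [-2.89, 2.89], [-0.75, 2.08], [0.22, 2.7], [-1.18, 4.32], [0.11, 2.71], [-2.7, 2.7]. Speed limits (rad/s): [2.57, 2.57, 3.14, 3.14, 3.14, 3.14].

### API

Orientations are given as a unit quaternion [w, x, y, z].
In Python, from rig import manip gives the robot as it stands.
- The arm moves only by the tool move_arm, never from a script. Its argument "steps" is one flat list of numbers, 7 for each row, row after row: the turn, a rotation vector about the world's x, y, z normalised to -1 to 1, where 1 is 360 degrees, then the shift along the world's x, y, z normalised to -1 to 1, where 1 is 1 m, then the opening, from -1 (shut) to 1 (fully open). A call has exactly 10 rows; each row is the pose to reach, as a shift and turn from the pose commanded when the call began, turning the shorter way round; what a row does not reach only later rows make up. A row lasts 1/10 s, in which the tool goes at most 50 mm and 8.59 degrees, less where a joint would pass 70% of its speed; a pose out of reach is approached as far as the arm can. A call with a number of a shift or a turn outside -1 to 1 is refused whole. A call with a gripper value outside its range is refused whole. The fingers move at their own pace and stop on an object; "squeeze" is the grip in N (left out, the last holds). Time passes only in rows, so rows that repeat a pose let the fingers close, or fill a call up. It gives the time, the measured TCP pose, the force, the opening and the grip force at its end, in the units of the state.
- manip.get_state(): the state, without advancing time (a new reading comes with each control period).
- manip.get_image(name): name is "scene" or "side" or "wrist"; returns a dict with "pixels" (420x560x3 uint8, blue, green, red), "fx", "fy", "cx", "cy" (pixels), "R" (3x3) and "t" (3): a world point X has camera coordinates R X + t. Camera axes: x right, y down, z forward; pixel columns grow to the right and rows downward; lengths in m; the calibration is good to about 2 mm. The wrist camera is an equidistant fisheye: a pixel r from the principal point sees the ray r / f radians off the axis. A picture is of the moment at which its call begins. There is no depth.
- manip.sign_off(): hands the job in; it is judged then, once.
The state is a dict: "clock": time; "qpos": joint angles; "qd": joint speeds; "effort": joint torques, N m; "position": TCP position; "ee_rot": TCP orientation; "contact_force": force on the tool from outside, world axes, zero at the start; "moment": the same for the moment, N m; "width": finger opening in m; "gripper_force": force on a finger pad.
Only numpy, scipy, OpenCV 4.12 (cv2) and the standard library are available. Lean on these libraries where they do the work, as an engineer would, in place of code of your own. Each camera call takes 0.05 s, during which the arm holds its last target. There are 200 camera calls.

## Working session

There is one attempt and no reset: what is moved stays moved. The work goes in short steps, Python scripts to look and compute and a tool call to move; the robot and the scene stay as the last step left them, time stands still between calls to the robot, and variables do not carry over. Pictures are saved under pics/ and viewed, at most 10 in all, crops included, and the job is handed in when it is done.

Besides the shell and the picture viewer there is one more tool, called after ">>>" as name(argument=value, ...) on one line, values as JSON. move_arm: Moves the arm, as the interface text tells. Scaled input: -1 to 1 covers 1 m each way for a shift and 360 degrees each way for a turn. Its arguments: {"type":"object","properties":{"steps":{"type":"array"},"squeeze":{"type":"number"}},"required":["steps"]}

```bash
mkdir -p pics; ls; cat > h.py <<'E'
import numpy as np, cv2
from rig import manip
def grab(n,f=None):
    d=manip.get_image(n)
    for k in("R","t"): d[k]=np.array(d[k])
    d["pixels"]=np.array(d["pixels"],dtype=np.uint8)
    if f: cv2.imwrite("pics/"+f,d["pixels"])
    return d
def ray(d,u,v,wrist=False):
    x=(u-d["cx"])/d["fx"];y=(v-d["cy"])/d["fy"]
    if wrist:
        r=np.hypot(x,y); c=np.array([x*np.sinc(r/np.pi),y*np.sinc(r/np.pi),np.cos(r)])
    else: c=np.array([x,y,1.])
    return -d["R"].T@d["t"], d["R"].T@(c/np.linalg.norm(c))
def plane(d,u,v,z,wrist=False):
    o,r=ray(d,u,v,wrist); return o+r*(z-o[2])/r[2]
def tri(a,b):
    A=[];B=[]
    for o,r in(a,b):
        P=np.eye(3)-np.outer(r,r);A.append(P);B.append(P@o)
    X=np.linalg.lstsq(np.vstack(A),np.hstack(B),rcond=None)[0]
    return X,[float(np.linalg.norm((np.eye(3)-np.outer(r,r))@(X-o))) for o,r in(a,b)]
def proj(d,X,wrist=False):
    c=d["R"]@np.array(X)+d["t"]
    if wrist:
        t=np.arctan2(np.hypot(c[0],c[1]),c[2]);s=t/max(np.hypot(c[0],c[1]),1e-9)
        return d["cx"]+d["fx"]*c[0]*s, d["cy"]+d["fy"]*c[1]*s
    return d["cx"]+d["fx"]*c[0]/c[2], d["cy"]+d["fy"]*c[1]/c[2]
E
python3 - <<'E'
from h import *
import pickle
D={n:grab(n) for n in("scene","side","wrist")}
pickle.dump(D,open("d0.pkl","wb"))
for n in D:
  d=D[n]; print(n,d["fx"],d["cx"],d["cy"],-d["R"].T@d["t"])
cv2.imwrite("pics/a.png",cv2.resize(D["scene"]["pixels"],(800,600),interpolation=cv2.INTER_CUBIC))
cv2.imwrite("pics/b.png",cv2.resize(D["side"]["pixels"],(800,600),interpolation=cv2.INTER_CUBIC))
print(manip.get_state())
E
```

```text
pics
scene 418.2511536156836 282.52520850405375 206.8199953020943 [ 0.92028089 -0.48958353  0.82321643]
side 401.6651088579295 284.40475986104315 211.14076827244196 [0.44057261 1.01745282 0.83721137]
wrist 325.19226210127806 279.1786816271251 209.18230246823993 [0.0979023  0.57198636 0.3739906 ]
{'clock': 0.15, 'qpos': array([ 1.13598622e+00,  2.76449402e-01,  1.50583567e+00, -2.99134434e-05,
        1.36070800e+00, -1.20968717e-01]), 'qd': array([ 0.00099004, -0.00126054, -0.00622427, -0.00080268,  0.00207876,
        0.00035674]), 'effort': array([ 1.95338638e-03, -4.17146981e+01, -2.46032041e+01,  2.94890879e-05,
        7.71288062e-03, -8.19661096e-06]), 'position': array([0.17735102, 0.54657522, 0.24764125]), 'ee_rot': array([-1.78020680e-04,  1.56274352e-01,  9.87713438e-01, -6.77356266e-04]), 'contact_force': array([-0.38684507,  0.50356697, -0.0178481 ]), 'moment': array([-0.01744247,  0.01198527,  0.02584461]), 'gripper_force': 0.0, 'width': 0.08554227047608198}
```

View pics/a.png

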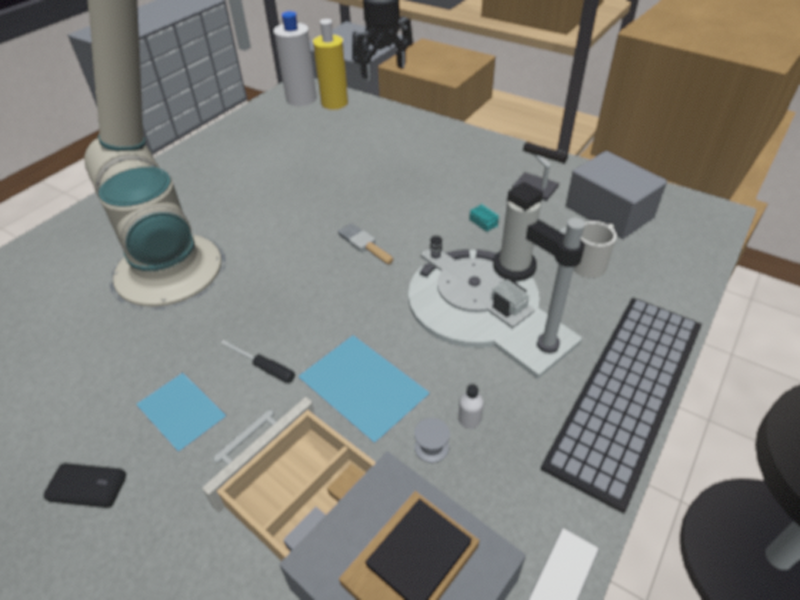

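View pics/b.png

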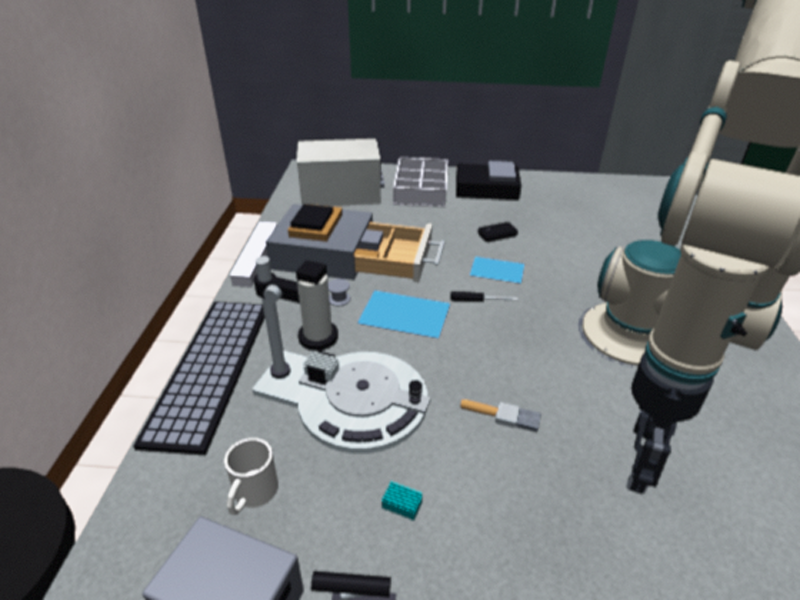

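The scene view shows (800-px image) the station with its hub at about (475,281), the plunger knob at (436,243), and the module under the scope at (512,300). The side view has them at (362,384), (415,390) and (320,367).

- **Mats:** there is a large one at (363,387) and a small one at (181,411). The large one looks like 190x130; I'll check by measuring.
- **Look-alike:** the turquoise block at (484,217) is not the module.
- **Drawer:** it is open, with its front at (260,445).
- **Bystanders:** the spool is at (431,440) and the bottle at (470,408).

```bash
python3 - <<'E'
from h import *
import pickle
D=pickle.load(open("d0.pkl","rb"));S,Z=D["scene"],D["side"]
for n,d in(("scene",S),("side",Z)):
    hsv=cv2.cvtColor(d["pixels"],cv2.COLOR_BGR2HSV)
    m=cv2.inRange(hsv,(95,90,100),(110,255,255))
    for c in cv2.findContours(m,0,2)[0]:
        if cv2.contourArea(c)>300:
            q=cv2.approxPolyDP(c,6,True)[:,0]
            P=np.array([plane(d,u,v,.003)[:2] for u,v in q])
            print(n,"mat",q.mean(0),P.round(3).tolist(),"sides",np.linalg.norm(P-np.roll(P,-1,0),axis=1).round(3))
    m=(hsv[...,2]<60).astype(np.uint8)
    k,_,st,ce=cv2.connectedComponentsWithStats(m)
    for s,c in zip(st[1:],ce[1:]):
        if 25<s[4]<900: print(n,"dark",s,c.round(1))
s=.7
def T(name,a,b):
    X,e=tri(ray(S,a[0]*s,a[1]*s),ray(Z,b[0]*s,b[1]*s)); print(name,X.round(3),np.round(e,4))
T("hub",(475,281),(362,384)); T("knobtop",(436,238),(415,384)); T("bottle top",(472,390),(0,0)) if 0 else 0
T("scopetop",(526,190),(313,268))
T("front panel top L",(209,488),(430,228));T("handle",(246,436),(437,251))
E
```

```text
scene mat [126.25 287.25] [[0.238, -0.175], [0.221, -0.256], [0.342, -0.28], [0.359, -0.198]] sides [0.083 0.124 0.084 0.123]
scene mat [254.25 270.75] [[0.434, 0.05], [0.414, -0.07], [0.593, -0.102], [0.615, 0.019]] sides [0.122 0.182 0.123 0.184]
scene dark [ 0  0 20  7 82] [6.8 2. ]
scene dark [186   0   8  21 103] [189.5   8.8]
scene dark [392   0  27 106 700] [404.6  47.1]
scene dark [436   0  10  18  57] [440.8   9. ]
scene dark [239   4   5  11  45] [241.    8.8]
scene dark [367 101  30  12 134] [381.6 106.8]
scene dark [356 129  24  17 267] [367.2 136.7]
scene dark [369 156  39  30 532] [387.4 170.7]
scene dark [103 167  28  17  96] [118.6 177.6]
scene dark [346 179  28  18 148] [359. 190.]
scene dark [346 207  10  13  88] [350.5 213. ]
scene dark [415 232  17  31  44] [422.5 247.9]
scene dark [178 250  28  17 163] [190.7 258. ]
scene dark [380 264  57  94 361] [403.7 327.9]
side mat [283.25 218.75] [[0.614, 0.01], [0.432, 0.058], [0.409, -0.063], [0.591, -0.103]] sides [0.188 0.123 0.186 0.115]
side mat [347.5  188.25] [[0.344, -0.273], [0.357, -0.192], [0.232, -0.173], [0.2
[... 680 characters left out ...]
8 213.9]
side dark [425 218  30  16  65] [438.5 227.8]
side dark [537 219   9  18  28] [541.4 228. ]
side dark [504 222  19  16 188] [513.1 230.2]
side dark [209 227  27  20 224] [222.6 238.2]
side dark [215 257  14  12 114] [221.3 262.2]
side dark [287 267   8  15  94] [290.3 273.6]
side dark [271 291  19  13  32] [280.1 298.3]
side dark [240 305  27   4  45] [252.9 306.9]
side dark [192 393  20  27 279] [203.5 409.8]
side dark [218 400  55  19 738] [245.8 408.7]
hub [0.572 0.258 0.047] [0.0013 0.0013]
knobtop [0.469 0.287 0.086] [0.0003 0.0003]
scopetop [0.65  0.237 0.294] [0.0029 0.0029]
front panel top L [ 0.467 -0.314  0.061] [0.0009 0.0009]
handle [ 0.444 -0.222  0.049] [0.0008 0.0008]
```

```bash
python3 - <<'E'
from h import *
import pickle
D=pickle.load(open("d0.pkl","rb"));S,Z=D["scene"]["pixels"],D["side"]["pixels"]
a=cv2.resize(S[155:285,270:420],(460,400),interpolation=cv2.INTER_CUBIC)
b=cv2.resize(Z[160:320,190:310],(300,400),interpolation=cv2.INTER_CUBIC)
c=cv2.resize(S[275:415,130:300],(400,200*140*2//170//1),interpolation=cv2.INTER_CUBIC)
c=cv2.resize(S[275:395,130:270],(233,200),interpolation=cv2.INTER_CUBIC)
cv2.imwrite("pics/c.png",np.hstack([a,b]))
E
```

```text
(no output)
```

View pics/c.png

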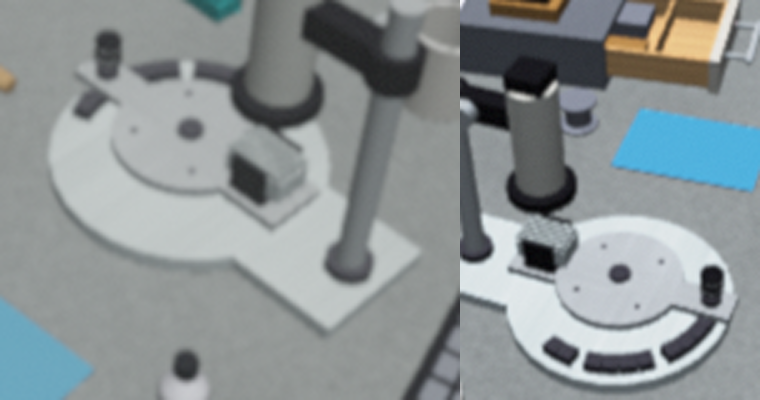

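The crop confirms the plunger knob on the dark notched rim (scene crop (107,50), side crop (711,285)) and the silver finned module under the scope between black cheeks. The large mat measures 184 x 122 mm from mask edges, against 83 x 124 for the small one, so the large mat is the one meant, centred near (0.514, -0.026). Next I'll move above the knob.

>>> move_arm(steps=[0, 0, 0, 0.29, -0.26, -0.07, 1, 0, 0, 0, 0.29, -0.26, -0.07, 1, 0, 0, 0, 0.29, -0.26, -0.07, 1, 0, 0, 0, 0.29, -0.26, -0.07, 1, 0, 0, 0, 0.29, -0.26, -0.07, 1, 0, 0, 0, 0.29, -0.26, -0.07, 1, 0, 0, 0, 0.29, -0.26, -0.07, 1, 0, 0, 0, 0.29, -0.26, -0.07, 1, 0, 0, 0, 0.29, -0.26, -0.07, 1, 0, 0, 0, 0.29, -0.26, -0.07, 1], squeeze=40)

```text
clock: 1.15
position: [0.4677, 0.2861, 0.1777]
ee_rot: [-0.001, 0.158, 0.987, -0.0]
contact_force: [-0.7, 0.2, 0.6]
width: 0.0853
gripper_force: 0.0
```

```bash
python3 - <<'E'
from h import *
import pickle
W=grab("wrist");pickle.dump(W,open("w1.pkl","wb"))
s=manip.get_state();print(s["position"],s["clock"],s["contact_force"])
print(-W["R"].T@W["t"])
for n,X in(("knob",(.469,.287,.086)),("hub",(.572,.258,.047)),("notch",(.6,.359,.03)),("mat",(.514,-.026,.003))): print(n,proj(W,X,1))
cv2.imwrite("pics/d.png",cv2.resize(W["pixels"],(800,600),interpolation=cv2.INTER_CUBIC))
E
```

```text
[0.46703686 0.28690568 0.17801283] 1.2 [ 0.1466844   0.3785972  -0.19775126]
[0.38853049 0.31161012 0.30426549]
knob (np.float64(281.88710369580906), np.float64(223.4590008829787))
hub (np.float64(285.87315825199045), np.float64(311.52207872895497))
notch (np.float64(385.7482743756515), np.float64(294.72398586121267))
mat (np.float64(67.11966829483083), np.float64(297.037311184543))
```

View pics/d.png

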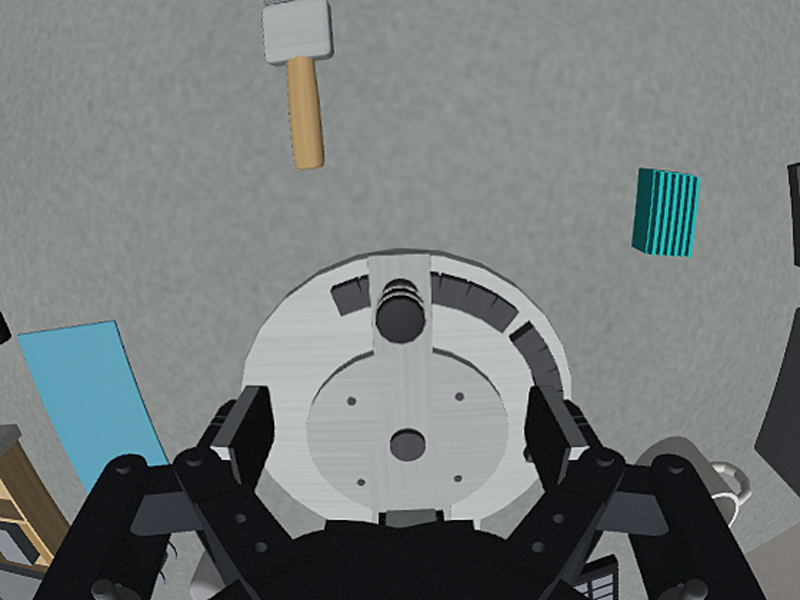

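The wrist view shows the knob top at about (400,317) and the hub at (407,444) in the 800-px image. Both are within about 1-2 mm of the estimate. The jaws straddle the knob, so I'll descend and close.

>>> move_arm(steps=[0, 0, 0, 0.002, 0, -0.04, 1, 0, 0, 0, 0.002, 0, -0.08, 1, 0, 0, 0, 0.002, 0, -0.102, 1, 0, 0, 0, 0.002, 0, -0.102, 1, 0, 0, 0, 0.002, 0, -0.102, -1, 0, 0, 0, 0.002, 0, -0.102, -1, 0, 0, 0, 0.002, 0, -0.102, -1, 0, 0, 0, 0.002, 0, -0.102, -1, 0, 0, 0, 0.002, 0, -0.102, -1, 0, 0, 0, 0.002, 0, -0.102, -1], squeeze=50)

```text
clock: 2.2
position: [0.47, 0.287, 0.0777]
ee_rot: [0.001, 0.156, 0.988, 0.0]
contact_force: [-1.1, -1.0, 5.7]
width: 0.0242
gripper_force: 48.7
```

>>> move_arm(steps=[0, 0, 0, 0, 0, 0.004, -1, 0, 0, 0, 0, 0, 0.008, -1, 0, 0, 0, 0, 0, 0.012, -1, 0, 0, 0, 0, 0, 0.016, -1, 0, 0, 0, 0, 0, 0.017, -1, 0, 0, 0, 0, 0, 0.017, -1, 0, 0, 0, 0, 0, 0.017, -1, 0, 0, 0, 0, 0, 0.017, -1, 0, 0, 0, 0, 0, 0.017, -1, 0, 0, 0, 0, 0, 0.017, -1])

```text
clock: 3.2
position: [0.4698, 0.287, 0.0933]
ee_rot: [0.0, 0.156, 0.988, 0.0]
contact_force: [3.8, -0.7, -5.7]
width: 0.0245
gripper_force: 49.3
```

```bash
python3 - <<'E'
from h import *
a=np.array([.572,.258]);k=np.array([.470,.287])
for n in(6,12):
  for i in range(1,n+1):
    t=-np.deg2rad(7.5*i);c,s=np.cos(t),np.sin(t)
    p=a+np.array([[c,-s],[s,c]])@(k-a)
    print(i,round(-7.5*i/360,5),(p-k).round(4)) if n==12 else 0
print(manip.get_state()["contact_force"],manip.get_state()["position"])
E
```

```text
1 -0.02083 [0.0047 0.0131]
2 -0.04167 [0.011  0.0254]
3 -0.0625 [0.0189 0.0368]
4 -0.08333 [0.0282 0.0471]
5 -0.10417 [0.0387 0.0561]
6 -0.125 [0.0504 0.0636]
7 -0.14583 [0.0629 0.0696]
8 -0.16667 [0.0761 0.0738]
9 -0.1875 [0.0898 0.0763]
10 -0.20833 [0.1036 0.077 ]
11 -0.22917 [0.1174 0.0759]
12 -0.25 [0.131 0.073]
[ 3.82832902 -0.66563736 -5.65558334] [0.46983179 0.28699448 0.09332406]
```

>>> move_arm(steps=[0, 0, -0.0208, 0.0047, 0.0131, 0, -1, 0, 0, -0.0417, 0.011, 0.0254, 0, -1, 0, 0, -0.0625, 0.0189, 0.0368, 0, -1, 0, 0, -0.0833, 0.0282, 0.0471, 0, -1, 0, 0, -0.1042, 0.0387, 0.0561, 0, -1, 0, 0, -0.125, 0.0504, 0.0636, 0, -1, 0, 0, -0.1458, 0.0629, 0.0696, 0, -1, 0, 0, -0.1667, 0.0761, 0.0738, 0, -1, 0, 0, -0.1875, 0.0898, 0.0763, 0, -1, 0, 0, -0.2083, 0.1036, 0.077, 0, -1])

```text
clock: 4.2
position: [0.573, 0.3638, 0.0926]
ee_rot: [0.0, 0.726, 0.687, -0.001]
contact_force: [2.2, -0.8, -5.5]
width: 0.0244
gripper_force: 49.4
```

>>> move_arm(steps=[0, 0, -0.0208, 0.0138, -0.0011, 0, -1, 0, 0, -0.0417, 0.0274, -0.004, 0, -1, 0, 0, -0.0417, 0.0274, -0.004, 0, -1, 0, 0, -0.0417, 0.0274, -0.004, 0, -1, 0, 0, -0.0417, 0.0274, -0.004, -0.003, -1, 0, 0, -0.0417, 0.0274, -0.004, -0.006, -1, 0, 0, -0.0417, 0.0274, -0.004, -0.009, -1, 0, 0, -0.0417, 0.0274, -0.004, -0.011, -1, 0, 0, -0.0417, 0.0274, -0.004, -0.013, -1, 0, 0, -0.0417, 0.0274, -0.004, -0.013, -1])

```text
clock: 5.2
position: [0.6002, 0.3599, 0.0801]
ee_rot: [-0.0, 0.809, 0.588, -0.0]
contact_force: [2.1, 0.1, -4.3]
width: 0.0244
gripper_force: 49.8
```

```bash
python3 - <<'E'
from h import *
import pickle
W=grab("wrist");pickle.dump(W,open("w2.pkl","wb"))
s=manip.get_state();print(s["position"],s["contact_force"],s["qpos"],-W["R"].T@W["t"])
cv2.imwrite("pics/e.png",W["pixels"])
E
```

```text
[0.600246   0.35987463 0.08024719] [ 2.69070399 -0.28574796 -4.02646413] [ 4.40808870e-01  5.76582692e-01  1.44251049e+00 -1.10399166e-04
  1.12303016e+00  7.54542375e-01] [0.62463169 0.43817901 0.20651265]
```

View pics/e.png

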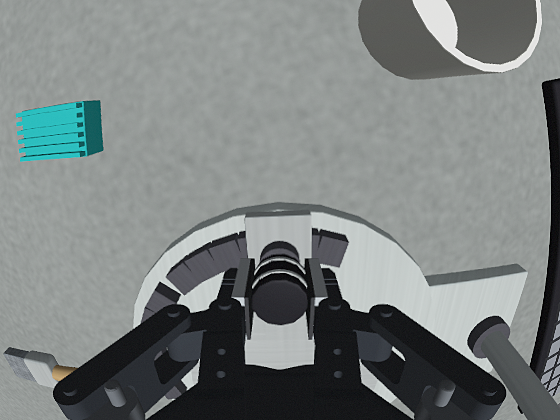

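The wrist view shows the knob (280,300) held at the end of the rim section past the halfway gap. The pull has dropped to about 4 N at 2.4 mm lift, so the pin is in the quarter-turn notch. I'll let it home, open and rise.

>>> move_arm(steps=[0, 0, 0, 0, 0, -0.002, -1, 0, 0, 0, 0, 0, -0.003, -1, 0, 0, 0, 0, 0, -0.003, 1, 0, 0, 0, 0, 0, -0.003, 1, 0, 0, 0, 0, 0, -0.003, 1, 0, 0, 0, 0, 0, -0.003, 1, 0, 0, 0, 0, 0, -0.003, 1, 0, 0, 0, 0, 0, 0.03, 1, 0, 0, 0, 0, 0, 0.08, 1, 0, 0, 0, 0, 0, 0.11, 1])

```text
clock: 6.25
position: [0.6015, 0.3605, 0.1938]
ee_rot: [0.0, 0.809, 0.588, 0.002]
contact_force: [0.9, 0.5, -0.5]
width: 0.0855
gripper_force: 0.0
```

```bash
python3 - <<'E'
from h import *
import pickle
W=grab("wrist");Z=grab("side");S=grab("scene");pickle.dump((S,Z,W),open("d3.pkl","wb"))
s=manip.get_state();print(s["position"],s["contact_force"],s["width"])
a=cv2.resize(Z["pixels"][200:320,190:310],(400,400),interpolation=cv2.INTER_CUBIC)
b=cv2.resize(S["pixels"][155:275,270:390],(400,400),interpolation=cv2.INTER_CUBIC)
cv2.imwrite("pics/f.png",np.hstack([a,b]))
E
```

```text
[0.60180084 0.36066748 0.19358745] [ 0.28190849  0.36996033 -0.90104751] 0.08528374898448442
```

View pics/f.png

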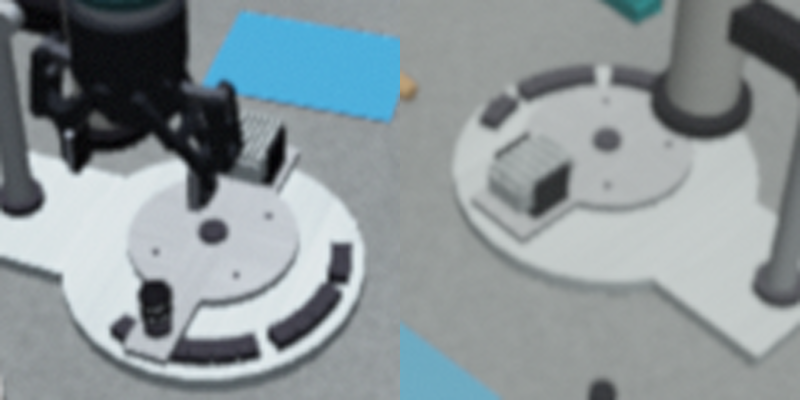

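The side crop shows the knob at (155,305) in the quarter-turn notch, past the halfway gap at (265,335). The scene crop has the module clear of the scope at (530,175). Next I'll move round the scope to hover over the module while turning the jaws radial.

>>> move_arm(steps=[0, 0, 0.0235, -0.045, -0.02, 0, 1, 0, 0, 0.047, -0.09, -0.04, 0, 1, 0, 0, 0.0705, -0.1, -0.08, 0, 1, 0, 0, 0.094, -0.1, -0.12, 0, 1, 0, 0, 0.1175, -0.1, -0.16, 0, 1, 0, 0, 0.141, -0.09, -0.185, 0, 1, 0, 0, 0.1645, -0.055, -0.185, 0, 1, 0, 0, 0.188, -0.053, -0.185, 0, 1, 0, 0, 0.2115, -0.053, -0.185, 0, 1, 0, 0, 0.235, -0.053, -0.185, 0, 1])

```text
clock: 7.4
position: [0.5466, 0.1745, 0.1882]
ee_rot: [-0.002, 0.2, 0.98, -0.001]
contact_force: [-0.7, 0.2, -0.9]
width: 0.0852
gripper_force: 0.0
```

```bash
python3 - <<'E'
from h import *
import pickle
W=grab("wrist");Z=grab("side");S=grab("scene");pickle.dump((S,Z,W),open("d4.pkl","wb"))
s=manip.get_state();print(s["position"],s["ee_rot"],s["contact_force"])
print(proj(W,(.549,.176,.082),1),proj(W,(.572,.258,.047),1), proj(S,(.549,.176,.082)),proj(Z,(.549,.176,.082)))
o=np.vstack([W["pixels"][100:],]);cv2.imwrite("pics/g.png",cv2.resize(W["pixels"],(800,600),interpolation=cv2.INTER_CUBIC))
E
```

```text
[0.54657683 0.17474137 0.18877886] [-1.42680119e-03  2.04114038e-01  9.78945935e-01 -5.28969115e-04] [0.1501825  0.82120352 0.86592417]
(np.float64(283.54533262447075), np.float64(217.63832647604625)) (np.float64(378.91985170381895), np.float64(192.20347719495444)) (np.float64(309.5129496108997), np.float64(202.10224034614376)) (np.float64(264.5534259282792), np.float64(239.8234007472686))
```

View pics/g.png

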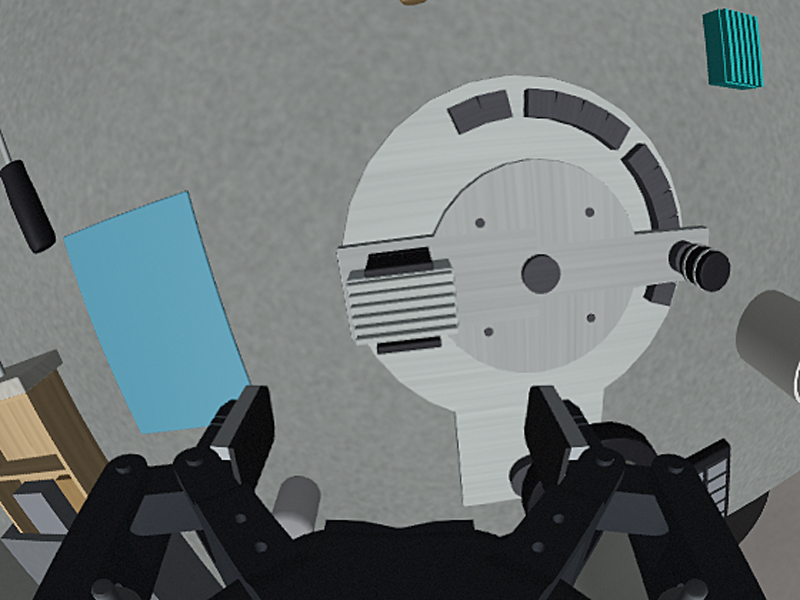

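The wrist view shows the module top with corners near (347,270), (455,265), (458,328) and (355,343). I'll put numbers on them.

```bash
python3 - <<'E'
from h import *
import pickle
S,Z,W=pickle.load(open("d4.pkl","rb"))
q=np.array([(347,270),(455,263),(458,328),(357,343)])*.7
for z in(.082,):
    P=np.array([plane(W,u,v,z,1) for u,v in q]);print(P.round(4)[:,:2].tolist(),P.mean(0),np.linalg.norm(P-np.roll(P,-1,0),axis=1))
print("hub",plane(W,541*.7,274*.7,.046,1),"knob", plane(W,714*.7,270*.7,.086,1))
# knob top via tri with side (before): crop f (155,287)
S3,Z3,W3=pickle.load(open("d3.pkl","rb"))
k=(190+155*.3,200+287*.3);X,e=tri(ray(W,714*.7,270*.7,1),ray(Z3,*k));print("knobtop",X,e)
# scene module top corners crop (right panel): left(487,172) top(526,137) right(573,163)
for c in((526,137),(573,163),(537,188),(490,172)):
    u,v=270+(c[0]-400)*.3,155+c[1]*.3; print(plane(S3,u,v,.082).round(4))
X,e=tri(ray(W,*q.mean(0),1),ray(S3,270+.3*(531-400),155+.3*164));print(X,e)
# mat and drawer corners in wrist
for c in((64,237),(187,191),(249,385),(145,434)): print("mat",plane(W,c[0]*.7,c[1]*.7,.003,1).round(4))
# panel corner
E
```

```text
[[0.5163, 0.157], [0.5348, 0.2101], [0.5694, 0.1987], [0.556, 0.1444]] [0.5441355  0.17753092 0.082     ] [0.05625838 0.03642879 0.05585552 0.04160436]
hub [0.57194797 0.25811496 0.046     ] knob [0.59754636 0.35794638 0.086     ]
knobtop [0.59735513 0.35737097 0.08688728] [0.0002720327277645354, 0.000272032727764952]
[0.534  0.1927 0.082 ]
[0.5787 0.187  0.082 ]
[0.5692 0.1496 0.082 ]
[0.5307 0.1454 0.082 ]
[0.54724641 0.17702105 0.07257077] [0.0007112080221513583, 0.0007112080221523378]
mat [ 0.4079 -0.0686  0.003 ]
mat [0.4313 0.0572 0.003 ]
mat [0.5855 0.0271 0.003 ]
mat [ 0.595 -0.101  0.003]
```

Module centre is about (0.548, 0.1765) with its long axis at about 75° yaw. I'll descend with the tips 5 mm above its underside and close on the ends.

>>> move_arm(steps=[0, 0, 0.0235, 0.0015, 0.002, -0.03, 1, 0, 0, 0.0235, 0.0015, 0.002, -0.06, 1, 0, 0, 0.0235, 0.0015, 0.002, -0.09, 1, 0, 0, 0.0235, 0.0015, 0.002, -0.1145, 1, 0, 0, 0.0235, 0.0015, 0.002, -0.1145, 1, 0, 0, 0.0235, 0.0015, 0.002, -0.1145, -1, 0, 0, 0.0235, 0.0015, 0.002, -0.1145, -1, 0, 0, 0.0235, 0.0015, 0.002, -0.1145, -1, 0, 0, 0.0235, 0.0015, 0.002, -0.1145, -1, 0, 0, 0.0235, 0.0015, 0.002, -0.1145, -1], squeeze=35)

```text
clock: 8.55
position: [0.5501, 0.1772, 0.0774]
ee_rot: [0.002, 0.13, 0.992, 0.001]
contact_force: [-1.0, -0.0, 6.0]
width: 0.0574
gripper_force: 39.5
```

The jaws are closed at 57.4 mm, matching the 58 mm ends. I'll lift clear of the cheeks.

>>> move_arm(steps=[0, 0, 0, 0, 0, 0.01, -1, 0, 0, 0, 0, 0, 0.02, -1, 0, 0, 0, 0, 0, 0.035, -1, 0, 0, 0, 0, 0, 0.055, -1, 0, 0, 0, 0, 0, 0.075, -1, 0, 0, 0, 0, 0, 0.075, -1, 0, 0, -0.0235, -0.01, -0.04, 0.075, -1, 0, 0, -0.047, -0.02, -0.08, 0.075, -1, 0, 0, -0.0705, -0.03, -0.12, 0.075, -1, 0, 0, -0.094, -0.038, -0.16, 0.075, -1])

```text
clock: 9.55
position: [0.5094, 0.0159, 0.15]
ee_rot: [-0.001, 0.415, 0.91, -0.0]
contact_force: [-0.1, -0.1, -2.1]
width: 0.057
gripper_force: 38.7
```

```bash
python3 - <<'E'
from h import *
import pickle
W=grab("wrist");Z=grab("side");S=grab("scene");pickle.dump((S,Z,W),open("d5.pkl","wb"))
s=manip.get_state();print(s["position"],s["ee_rot"],s["contact_force"],s["width"])
a=cv2.resize(S["pixels"][250:400,130:290],(427,400),interpolation=cv2.INTER_CUBIC)
b=cv2.resize(W["pixels"],(373,280),interpolation=cv2.INTER_AREA)
c=cv2.resize(Z["pixels"][140:210,230:320],(373,290),interpolation=cv2.INTER_CUBIC)
o=np.zeros((600,800,3),np.uint8);o[:400,:427]=a;o[:280,427:]=b;o[290:580,427:]=c
cv2.imwrite("pics/h.png",o)
E
```

```text
[0.50983483 0.01506956 0.15014116] [-8.26859715e-04  4.14365852e-01  9.10109965e-01 -3.29986990e-04] [ 0.92357839  1.44109106 -2.06930609] 0.05771202769374239
```

View pics/h.png

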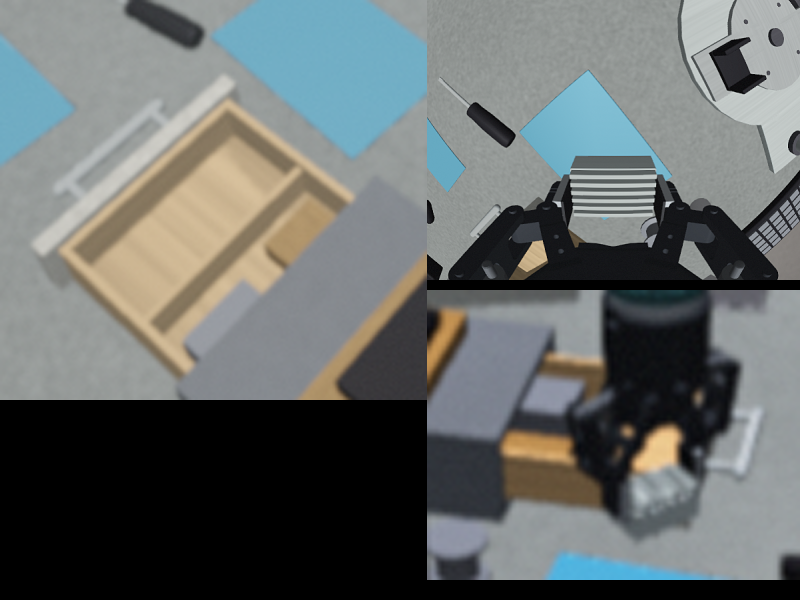

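The composite shows the module held level in the jaws. The drawer's front compartment appears in the scene crop with inner corners near (72,248), (228,105), (298,168) and (155,322); the handle runs (60,188)-(160,105).

```bash
python3 - <<'E'
from h import *
import pickle
S,Z,W=pickle.load(open("d5.pkl","rb"))
S0=pickle.load(open("d0.pkl","rb"));Z0=S0["side"]
f=lambda c:(130+c[0]*.375,250+c[1]*.375)
P=[plane(S,*f(c),.071)[:2] for c in((33,245),(222,78),(238,92),(50,258))]
print("panel",np.round(P,4).tolist())
yaw=lambda a,b:np.degrees(np.arctan2(*(b-a)[::-1]))
print("panel yaw",yaw(P[0],P[1]),np.linalg.norm(P[1]-P[0]))
H=[plane(S,*f(c),.047)[:2] for c in((60,188),(160,105))];print("handle",np.round(H,4).tolist(),yaw(*H),np.linalg.norm(H[1]-H[0]))
for z in(.063,):
  Q=np.array([plane(S,*f(c),z)[:2] for c in((72,248),(228,105),(298,168),(155,322))])
  print(z,Q.round(4).tolist(),Q.mean(0),np.linalg.norm(Q-np.roll(Q,-1,0),axis=1),yaw(Q[1],Q[2]),yaw(Q[0],Q[1]))
# floor corners right side: (240,145)?; panel right top corner from two views: side d0 pic b (800): near corner (419,275)?
X,e=tri(ray(S,*f((33,245))),ray(Z0,430*.7,226*.7));print("tri far corner",X,e)
X,e=tri(ray(S,*f((230,82))),ray(Z0,421*.7,264*.7));print("tri near corner",X,e)
E
```

```text
panel [[0.4676, -0.3204], [0.489, -0.1331], [0.5088, -0.1367], [0.4855, -0.3209]]
panel yaw 83.49025053110627 0.18856583823878006
handle [[0.4354, -0.2699], [0.4493, -0.1702]] 82.05033630052374 0.10067989629585844
0.063 [[0.4888, -0.3048], [0.5056, -0.1471], [0.5884, -0.1625], [0.5778, -0.313]] [ 0.54013527 -0.23181515] [0.1585907  0.084169   0.15090124 0.08939427] -10.530980375764477 83.9050920042656
tri far corner [ 0.46530741 -0.31896906  0.06524269] [0.0010266544852408162, 0.001026654485241024]
tri near corner [ 0.48607903 -0.13018647  0.06443735] [0.0066665009918235, 0.0066665009918231675]
```

>>> move_arm(steps=[0, 0, -0.0235, 0.002, -0.02, 0, -1, 0, 0, -0.047, 0.002, -0.04, 0, -1, 0, 0, -0.0705, 0.002, -0.04, -0.025, -1, 0, 0, -0.094, 0.002, -0.04, -0.05, -1, 0, 0, -0.1175, 0.002, -0.04, -0.075, -1, 0, 0, -0.135, 0.002, -0.04, -0.09, -1, 0, 0, -0.135, 0.002, -0.04, -0.1, -1, 0, 0, -0.135, 0.002, -0.04, -0.108, -1, 0, 0, -0.135, 0.002, -0.04, -0.114, -1, 0, 0, -0.135, 0.002, -0.04, -0.114, -1])

```text
clock: 10.7
position: [0.5128, -0.0228, 0.0364]
ee_rot: [-0.0, 0.751, 0.661, -0.0]
contact_force: [-0.6, 0.4, -2.4]
width: 0.0568
gripper_force: 38.8
```

>>> move_arm(steps=[0, 0, 0, 0, 0, -0.002, -1, 0, 0, 0, 0, 0, -0.004, -1, 0, 0, 0, 0, 0, -0.005, -1, 0, 0, 0, 0, 0, -0.006, -1, 0, 0, 0, 0, 0, -0.007, -1, 0, 0, 0, 0, 0, -0.0075, -1, 0, 0, 0, 0, 0, -0.008, -1, 0, 0, 0, 0, 0, -0.008, -1, 0, 0, 0, 0, 0, -0.008, -1, 0, 0, 0, 0, 0, -0.008, -1])

```text
clock: 11.7
position: [0.513, -0.0231, 0.0288]
ee_rot: [0.0, 0.751, 0.66, 0.0]
contact_force: [-1.0, 0.4, -1.0]
width: 0.0571
gripper_force: 38.8
```

>>> move_arm(steps=[0, 0, 0, 0, 0, -0.0005, -1, 0, 0, 0, 0, 0, -0.001, -1, 0, 0, 0, 0, 0, -0.001, -1, 0, 0, 0, 0, 0, -0.0015, -1, 0, 0, 0, 0, 0, -0.0015, -1, 0, 0, 0, 0, 0, -0.0015, -1, 0, 0, 0, 0, 0, -0.0015, -1, 0, 0, 0, 0, 0, -0.0015, -1, 0, 0, 0, 0, 0, -0.0015, -1, 0, 0, 0, 0, 0, -0.0015, -1])

```text
clock: 12.7
position: [0.5131, -0.023, 0.0284]
ee_rot: [0.0, 0.751, 0.66, 0.0]
contact_force: [-3.3, 0.2, 8.4]
width: 0.057
gripper_force: 40.1
```

In contact at 8 N; now I'll release, rise and turn the jaws 90°.

>>> move_arm(steps=[0, 0, 0, 0, 0, 0, 1, 0, 0, 0, 0, 0, 0, 1, 0, 0, 0, 0, 0, 0, 1, 0, 0, 0, 0, 0, 0, 1, 0, 0, 0, 0, 0, 0, 1, 0, 0, 0, 0, 0, 0.04, 1, 0, 0, 0, 0, 0, 0.08, 1, 0, 0, 0.0235, 0, 0, 0.1, 1, 0, 0, 0.047, 0, 0, 0.1, 1, 0, 0, 0.0705, 0, 0, 0.1, 1])

```text
clock: 13.7
position: [0.5135, -0.0231, 0.1284]
ee_rot: [0.001, 0.585, 0.811, 0.001]
contact_force: [-0.2, -0.1, -1.3]
width: 0.0855
gripper_force: 0.0
```

>>> move_arm(steps=[0, 0, 0.0235, 0, 0, 0, 1, 0, 0, 0.047, 0, 0, 0, 1, 0, 0, 0.0705, 0, 0, 0, 1, 0, 0, 0.094, 0, 0, 0, 1, 0, 0, 0.1175, 0, 0, 0, 1, 0, 0, 0.141, 0, 0, 0, 1, 0, 0, 0.1645, 0, 0, 0, 1, 0, 0, 0.1795, 0, 0, 0, 1, 0, 0, 0.1795, 0, 0, 0, 1, 0, 0, 0.1795, 0, 0, 0, 1])

```text
clock: 14.7
position: [0.5129, -0.023, 0.1272]
ee_rot: [-0.0, 0.065, 0.998, 0.0]
contact_force: [0.3, 0.0, -0.3]
width: 0.0854
gripper_force: 0.0
```

```bash
python3 - <<'E'
from h import *
import pickle
W=grab("wrist");pickle.dump(W,open("w6.pkl","wb"))
s=manip.get_state();print(s["position"],s["ee_rot"],s["contact_force"],s["width"])
print("expected top centre",proj(W,(.513,-.023,.033),1),"pocket",proj(W,(.532,-.232,.022),1))
hw=[proj(W,(.532+a*.991+b*.131,-.232-a*.131+b*.991,.063),1) for a,b in((-.039,-.079),(-.039,.079),(.039,.079),(.039,-.079))];print(np.round(hw)*1.43)
cv2.imwrite("pics/i.png",cv2.resize(W["pixels"],(800,600),interpolation=cv2.INTER_CUBIC))
E
```

```text
[ 0.512938   -0.02303981  0.12724973] [-7.63016501e-05  6.50464273e-02  9.97882234e-01  6.34972068e-05] [0.44751494 0.62050321 0.34450926] 0.08549846581171186
expected top centre (np.float64(279.8355538916798), np.float64(221.0383267252454)) pocket (np.float64(64.87827582424103), np.float64(260.2034430902454))
[[-34.32 337.48]
 [150.15 348.92]
 [181.61 470.47]
 [  1.43 437.58]]
```

View pics/i.png

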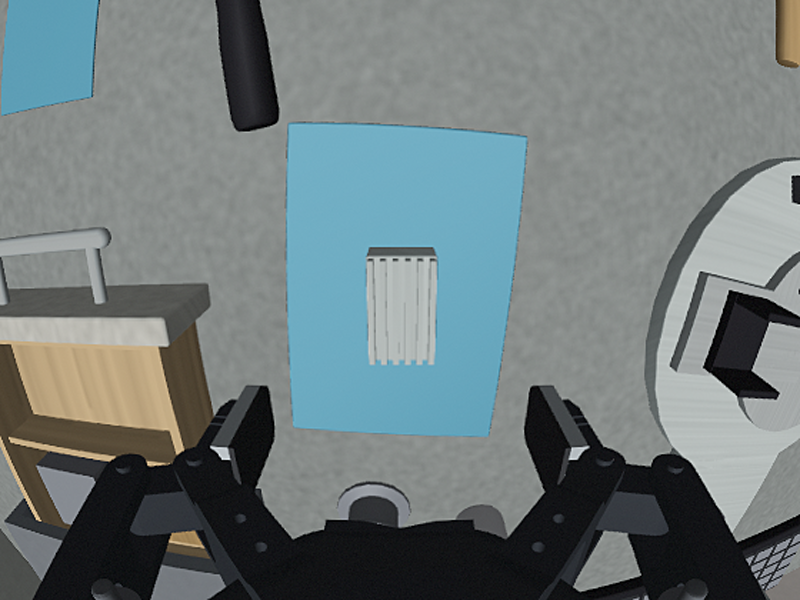

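The wrist view shows the module flat on the mat and aligned with the jaws, centre about (402,311). The drawer's compartment edges at (160,347) match the prediction within about 4 mm. I'll grasp across the sides.

>>> move_arm(steps=[0, 0, 0, 0, 0, -0.03, 1, 0, 0, 0, 0, 0, -0.06, 1, 0, 0, 0, 0, 0, -0.09, 1, 0, 0, 0, 0, 0, -0.101, 1, 0, 0, 0, 0, 0, -0.101, -1, 0, 0, 0, 0, 0, -0.101, -1, 0, 0, 0, 0, 0, -0.101, -1, 0, 0, 0, 0, 0, -0.101, -1, 0, 0, 0, 0, 0, -0.101, -1, 0, 0, 0, 0, 0, -0.101, -1])

```text
clock: 15.75
position: [0.5144, -0.0233, 0.0278]
ee_rot: [0.002, 0.064, 0.998, -0.0]
contact_force: [-0.8, -0.7, 6.8]
width: 0.0348
gripper_force: 37.1
```

>>> move_arm(steps=[0, 0, 0, 0, 0, 0.01, -1, 0, 0, 0, 0, 0, 0.03, -1, 0, 0, 0, 0, 0, 0.06, -1, 0, 0, 0, 0, 0, 0.1, -1, 0, 0, 0, 0, 0, 0.12, -1, 0, 0, 0, 0.005, -0.04, 0.12, -1, 0, 0, 0, 0.01, -0.08, 0.12, -1, 0, 0, 0, 0.015, -0.12, 0.12, -1, 0, 0, 0, 0.018, -0.15, 0.12, -1, 0, 0, 0, 0.018, -0.15, 0.12, -1])

```text
clock: 16.75
position: [0.5316, -0.177, 0.1468]
ee_rot: [0.001, 0.066, 0.998, -0.001]
contact_force: [-0.5, 0.1, -1.3]
width: 0.0352
gripper_force: 36.2
```

```bash
python3 - <<'E'
from h import *
import pickle
W=grab("wrist");S=grab("scene");pickle.dump((W,S),open("w7.pkl","wb"))
s=manip.get_state();print(s["position"],s["ee_rot"],s["contact_force"],s["width"])
hw=[proj(W,(.532+a*.991+b*.131,-.230-a*.131+b*.991,.063),1) for a,b in((-.039,-.079),(-.039,.079),(.039,.079),(.039,-.079))];print(np.round(hw))
cv2.imwrite("pics/j.png",cv2.resize(W["pixels"],(800,600),interpolation=cv2.INTER_CUBIC))
E
```

```text
[ 0.53036941 -0.17323972  0.14634688] [-4.95116743e-04  6.50678018e-02  9.97880587e-01  5.19494906e-04] [-1.25089786  0.55890203 -1.64212913] 0.035551529520755645
[[102. 185.]
 [320. 182.]
 [315. 283.]
 [120. 277.]]
```

View pics/j.png

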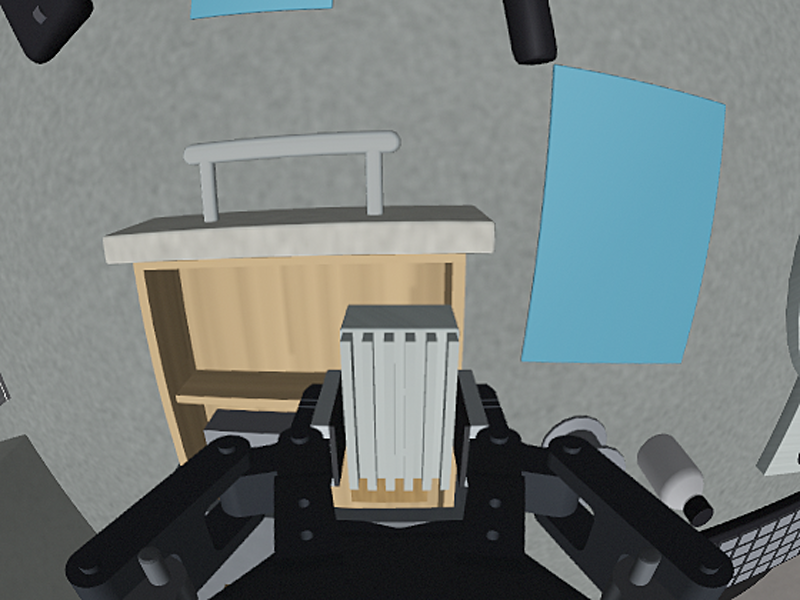

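The view shows the module held over the drawer. The compartment's inner edges at (145,268), (455,263) and the divider top at v≈397 all match the predicted pocket centre (0.532, -0.230). I'll go in.

>>> move_arm(steps=[0, 0, 0, 0.001, -0.03, 0, -1, 0, 0, 0, 0.001, -0.057, 0, -1, 0, 0, 0, 0.001, -0.057, 0, -1, 0, 0, 0, 0.001, -0.057, -0.025, -1, 0, 0, 0, 0.001, -0.057, -0.05, -1, 0, 0, 0, 0.001, -0.057, -0.07, -1, 0, 0, 0, 0.001, -0.057, -0.082, -1, 0, 0, 0, 0.001, -0.057, -0.09, -1, 0, 0, 0, 0.001, -0.057, -0.093, -1, 0, 0, 0, 0.001, -0.057, -0.093, -1])

```text
clock: 17.85
position: [0.5323, -0.2298, 0.0536]
ee_rot: [0.0, 0.064, 0.998, 0.0]
contact_force: [-0.5, 0.6, -2.0]
width: 0.0354
gripper_force: 36.2
```

>>> move_arm(steps=[0, 0, 0, 0, 0, -0.001, -1, 0, 0, 0, 0, 0, -0.002, -1, 0, 0, 0, 0, 0, -0.003, -1, 0, 0, 0, 0, 0, -0.004, -1, 0, 0, 0, 0, 0, -0.005, -1, 0, 0, 0, 0, 0, -0.0055, -1, 0, 0, 0, 0, 0, -0.006, -1, 0, 0, 0, 0, 0, -0.006, -1, 0, 0, 0, 0, 0, -0.006, -1, 0, 0, 0, 0, 0, -0.006, -1])

```text
clock: 18.85
position: [0.532, -0.23, 0.0473]
ee_rot: [-0.0, 0.064, 0.998, 0.0]
contact_force: [0.2, 0.1, -2.4]
width: 0.0356
gripper_force: 36.2
```

>>> move_arm(steps=[0, 0, 0, 0, 0, -0.0005, -1, 0, 0, 0, 0, 0, -0.001, -1, 0, 0, 0, 0, 0, -0.001, -1, 0, 0, 0, 0, 0, -0.0015, -1, 0, 0, 0, 0, 0, -0.0015, -1, 0, 0, 0, 0, 0, -0.0015, -1, 0, 0, 0, 0, 0, -0.0015, -1, 0, 0, 0, 0, 0, -0.0015, -1, 0, 0, 0, 0, 0, -0.0015, -1, 0, 0, 0, 0, 0, -0.0015, -1])

```text
clock: 19.85
position: [0.5327, -0.2302, 0.0468]
ee_rot: [0.001, 0.064, 0.998, -0.0]
contact_force: [-0.3, 0.5, 5.3]
width: 0.0355
gripper_force: 37.2
```

Floor contact at 5 N. I'll release, rise and go round in front of the handle.

>>> move_arm(steps=[0, 0, 0, 0, 0, 0, 1, 0, 0, 0, 0, 0, 0, 1, 0, 0, 0, 0, 0, 0, 1, 0, 0, 0, 0, 0, 0, 1, 0, 0, 0, 0, 0, 0, 1, 0, 0, 0, 0, 0, 0.03, 1, 0, 0, 0, 0, 0, 0.07, 1, 0, 0, 0, 0, 0, 0.11, 1, 0, 0, 0, -0.04, 0.005, 0.11, 1, 0, 0, 0, -0.08, 0.01, 0.11, 0])

```text
clock: 20.85
position: [0.4526, -0.2207, 0.1573]
ee_rot: [0.002, 0.064, 0.998, -0.001]
contact_force: [-1.0, -0.2, -0.1]
width: 0.0732
gripper_force: 0.0
```

```bash
python3 - <<'E'
from h import *
import pickle
W=grab("wrist");S=grab("scene");pickle.dump((W,S),open("w8.pkl","wb"))
s=manip.get_state();print(s["position"],s["contact_force"],s["width"])
# silver module: bright low-saturation blob inside the predicted compartment
hsv=cv2.cvtColor(S["pixels"],cv2.COLOR_BGR2HSV)
R=np.array([[.991,.131],[-.131,.991]])
q=np.array([proj(S,(*(np.array([.532,-.23])+R@np.array(c)),.022)) for c in((-.036,-.07),(-.036,.07),(.036,.07),(.036,-.07))])
m=np.zeros(hsv.shape[:2],np.uint8);cv2.fillPoly(m,[q.astype(np.int32)],255)
b=cv2.bitwise_and(m,cv2.inRange(hsv,(0,0,90),(180,45,255)))
c=max(cv2.findContours(b,0,2)[0],key=cv2.contourArea)
(r:=cv2.minAreaRect(c));print(r)
P=np.array([plane(S,u,v,.052)[:2] for u,v in cv2.boxPoints(r)]);print(P.round(3).tolist(),P.mean(0),np.linalg.norm(P-np.roll(P,-1,0),axis=1))
E
```

```text
[ 0.44628433 -0.21768018  0.15541887] [ 0.23618056  0.03208486 -0.43078123] 0.059128418823204146
((201.75003051757812, 331.2500305175781), (26.870054244995117, 21.92030906677246), 45.0)
[[0.508, -0.251], [0.511, -0.207], [0.572, -0.219], [0.568, -0.261]] [ 0.54008613 -0.23424709] [0.04408121 0.06225344 0.04235334 0.06038659]
```

>>> move_arm(steps=[0, 0, 0, -0.045, 0.004, 0, -1, 0, 0, 0, -0.045, 0.004, 0, -1, 0, 0, 0, -0.045, 0.004, 0, -1, 0, 0, 0, -0.045, 0.004, -0.03, -1, 0, 0, 0, -0.045, 0.004, -0.06, -1, 0, 0, 0, -0.045, 0.004, -0.09, -1, 0, 0, 0, -0.045, 0.004, -0.106, -1, 0, 0, 0, -0.045, 0.004, -0.106, -1, 0, 0, 0, -0.045, 0.004, -0.106, -1, 0, 0, 0, -0.045, 0.004, -0.106, -1])

```text
clock: 21.95
position: [0.4084, -0.2169, 0.0508]
ee_rot: [0.001, 0.064, 0.998, -0.001]
contact_force: [0.2, 0.6, -0.2]
width: -0.0002
gripper_force: 0.0
```

>>> move_arm(steps=[0, 0, 0, 0.008, -0.001, 0, -1, 0, 0, 0, 0.016, -0.002, 0, -1, 0, 0, 0, 0.025, -0.003, 0, -1, 0, 0, 0, 0.035, -0.0045, 0, -1, 0, 0, 0, 0.046, -0.006, 0, -1, 0, 0, 0, 0.058, -0.0075, 0, -1, 0, 0, 0, 0.07, -0.009, 0, -1, 0, 0, 0, 0.082, -0.0105, 0, -1, 0, 0, 0, 0.092, -0.012, 0, -1, 0, 0, 0, 0.1, -0.013, 0, -1])

```text
clock: 22.95
position: [0.5081, -0.2292, 0.0497]
ee_rot: [0.0, 0.064, 0.998, 0.0]
contact_force: [-2.5, 0.3, -0.3]
width: 0.0
gripper_force: 0.7
```

>>> move_arm(steps=[0, 0, 0, 0.008, -0.001, 0, -1, 0, 0, 0, 0.015, -0.002, 0, -1, 0, 0, 0, 0.021, -0.003, 0, -1, 0, 0, 0, 0.027, -0.0035, 0, -1, 0, 0, 0, 0.032, -0.004, 0, -1, 0, 0, 0, 0.036, -0.0045, 0, -1, 0, 0, 0, 0.04, -0.005, 0, -1, 0, 0, 0, 0.044, -0.0055, 0, -1, 0, 0, 0, 0.046, -0.006, 0, -1, 0, 0, 0, 0.046, -0.006, 0, -1])

```text
clock: 23.95
position: [0.5537, -0.2352, 0.05]
ee_rot: [0.001, 0.064, 0.998, -0.0]
contact_force: [0.1, 0.5, 0.6]
width: 0.0003
gripper_force: 0.0
```

>>> move_arm(steps=[0, 0, 0, 0.002, 0, 0, -1, 0, 0, 0, 0.004, -0.0005, 0, -1, 0, 0, 0, 0.006, -0.001, 0, -1, 0, 0, 0, 0.008, -0.001, 0, -1, 0, 0, 0, 0.01, -0.0015, 0, -1, 0, 0, 0, 0.012, -0.0015, 0, -1, 0, 0, 0, 0.013, -0.0015, 0, -1, 0, 0, 0, 0.014, -0.002, 0, -1, 0, 0, 0, 0.015, -0.002, 0, -1, 0, 0, 0, 0.015, -0.002, 0, -1])

```text
clock: 24.95
position: [0.5682, -0.2371, 0.0498]
ee_rot: [0.0, 0.064, 0.998, 0.0]
contact_force: [-0.2, 0.1, 0.4]
width: 0.0002
gripper_force: 0.2
```

>>> move_arm(steps=[0, 0, 0, 0.001, 0, 0, -1, 0, 0, 0, 0.002, 0, 0, -1, 0, 0, 0, 0.003, -0.0005, 0, -1, 0, 0, 0, 0.004, -0.0005, 0, -1, 0, 0, 0, 0.005, -0.0005, 0, -1, 0, 0, 0, 0.006, -0.001, 0, -1, 0, 0, 0, 0.007, -0.001, 0, -1, 0, 0, 0, 0.008, -0.001, 0, -1, 0, 0, 0, 0.009, -0.001, 0, -1, 0, 0, 0, 0.01, -0.0015, 0, -1])

```text
clock: 25.95
position: [0.5717, -0.2374, 0.0497]
ee_rot: [-0.007, 0.063, 0.998, 0.001]
contact_force: [-16.2, 1.3, 11.2]
width: -0.0
gripper_force: 8.0
```

```bash
python3 - <<'E'
from h import *
import pickle
S=grab("scene");Z=grab("side")
s=manip.get_state();print(s["position"],s["contact_force"])
# wood-coloured pixels left visible near the drawer front / sides
for n,d in(("scene",S),("side",Z)):
    hsv=cv2.cvtColor(d["pixels"],cv2.COLOR_BGR2HSV);m=cv2.inRange(hsv,(8,60,80),(25,200,255))
    k,_,st,ce=cv2.connectedComponentsWithStats(m)
    for a,c in zip(st[1:],ce[1:]):
        if a[4]>15: print(n,a,plane(d,*c,.06).round(3)[:2])
E
```

```text
[ 0.57171065 -0.2374351   0.04963757] [-14.76872529  -0.75023738   9.80916724]
scene [ 233    0  175   38 3320] [0.031 1.416]
scene [413   0  29  31 470] [0.338 1.624]
scene [  398     0   162   200 17261] [0.756 1.178]
scene [ 265   27  131   78 5015] [0.195 0.898]
scene [219  30  25  47 854] [-0.18  0.78]
scene [   0   90   78   51 1040] [-0.462  0.07 ]
scene [257 170  18  15 111] [0.382 0.217]
scene [ 238  344   97   76 1545] [ 0.738 -0.255]
side [202 144  37  21 203] [ 0.761 -0.307]
side [322 280  27  11 170] [0.353 0.307]
```

The drawer is against its stop, with a 16 N push and no wood of its sides visible. I'll back off.

>>> move_arm(steps=[0, 0, 0, -0.03, 0.004, 0, -1, 0, 0, 0, -0.06, 0.008, 0, -1, 0, 0, 0, -0.08, 0.01, 0.02, -1, 0, 0, 0, -0.1, 0.012, 0.06, -1, 0, 0, 0, -0.1, 0.012, 0.1, -1, 0, 0, 0, -0.1, 0.012, 0.15, -1, 0, 0, 0, -0.1, 0.012, 0.18, -1, 0, 0, 0, -0.1, 0.012, 0.18, -1, 0, 0, 0, -0.1, 0.012, 0.18, -1, 0, 0, 0, -0.1, 0.012, 0.18, -1])

```text
clock: 27.05
position: [0.4775, -0.2261, 0.2285]
ee_rot: [-0.001, 0.064, 0.998, 0.001]
contact_force: [-0.0, 0.1, -0.5]
width: -0.0001
gripper_force: 0.0
```

```bash
python3 - <<'E'
from h import *
S=grab("scene");Z=grab("side");W=grab("wrist");s=manip.get_state();print(s["position"],s["contact_force"])
import pickle;pickle.dump((S,Z,W),open("d9.pkl","wb"))
# wood strip between panel and chest in wrist view; knob height from scene/side
for n,d in(("wrist",W),("scene",S)):
    hsv=cv2.cvtColor(d["pixels"],cv2.COLOR_BGR2HSV);m=cv2.inRange(hsv,(8,60,80),(25,200,255))
    k,_,st,ce=cv2.connectedComponentsWithStats(m)
    for a,c in zip(st[1:],ce[1:]):
        if a[4]>8: 
            X=plane(d,*c,.06,n=="wrist")
            if .45<X[0]<.9 and -.45<X[1]<0: print(n,a,X.round(3)[:2])
P=[proj(W,p,1) for p in((.574+.017,-.237,.047),(.62,-.243,.071),(.632,-.245,.085))];print(P)
# bright handle bar at its centre row: profile along the drawer axis
for k in range(0,90,4):
    x=.56+k*.001;u,v=proj(W,(x,-.2374-(x-.5717)*.131,.071),1);print(round(x,3),W["pixels"][int(round(v)),int(round(u))].tolist() if 0<=v<420 else None,end=" ")
# knob
m=(cv2.cvtColor(Z["pixels"],cv2.COLOR_BGR2HSV)[...,2]<60).astype(np.uint8)
k,_,st,ce=cv2.connectedComponentsWithStats(m);q=proj(Z,(.598,.358,.073));print("\nknob proj",q,[ (a.tolist()) for a,c in zip(st,ce) if np.hypot(*(c-q))<12])
E
```

```text
[ 0.47748368 -0.22612544  0.22823762] [ 0.53887164  0.01721665 -0.78527402]
scene [ 238  344   97   76 1547] [ 0.738 -0.255]
[(np.float64(282.67739375205196), np.float64(289.4903554512216)), (np.float64(280.7089219160057), np.float64(323.4037906853577)), (np.float64(280.3271531772396), np.float64(339.86787885668025))]
0.56 [22, 21, 19] 0.564 [20, 20, 19] 0.568 [16, 19, 15] 0.572 [20, 19, 19] 0.576 [20, 19, 18] 0.58 [16, 18, 13] 0.584 [13, 13, 15] 0.588 [74, 71, 70] 0.592 [73, 69, 69] 0.596 [75, 72, 72] 0.6 [77, 74, 72] 0.604 [77, 74, 71] 0.608 [76, 73, 71] 0.612 [75, 71, 71] 0.616 [72, 70, 68] 0.62 [74, 71, 71] 0.624 [73, 69, 68] 0.628 [75, 69, 69] 0.632 [77, 72, 70] 0.636 [74, 71, 69] 0.64 [74, 72, 69] 0.644 [59, 57, 52] 0.648 [51, 49, 44] 
knob proj (np.float64(236.62770286586692), np.float64(290.1256835727923)) [[232, 285, 9, 16, 101]]
```

```bash
python3 -c "
from rig import manip
print(manip.sign_off())"
```

```text
the job is handed in; nothing more can be done
None
```

I handed the job in with every step carried out by about 27 s of the 72 s allowed; the sign-off returned no verdict. The holder is locked in the quarter-turn notch, the module lies in the front compartment, and the drawer was pushed to its stop at 16 N and looks shut in the camera images.

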